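Throw the finished spice jar from the sloping jar rack into the recycling caddy

ROBOT

A 6-joint arm with a two-finger parallel gripper is mounted at the origin on a cart in front of the work surface, level with it; the furniture and walls round the work are solid. World frame = base frame: x ahead of the robot, y to its left, z up, the work surface at z = 0. Lengths are in mm, angles in degrees, forces in N, time in s.
With the tool pointing down it reaches from about 375 to 925 mm from the base axis. Payload 5.7 kg.
Tool frame: the origin (TCP) lies midway between the tips of the shut fingers; the grasp point (between the pads) lies 19 mm behind it; z points along the fingers, y is the line along which they close (so a half turn about z gives the same grasp; the last joint's range is limited). The gripper opens to 88 mm and grips with 3 to 60 N. Pads are 20 mm wide; open, the fingers measure 115 mm over their backs; the gripper's body (75 mm by 178 mm) begins 61 mm behind the grasp point.
Start: joints at [70.067, 20.558, 86.54, -0, 72.909, -6.595], TCP at [138.416, 583.783, 222.623] pointing down, gripper open.
Joint ranges: [-170.27, 170.27], [-57.76, 135], [12.27, 136.19], [-55.21, 235.2], [11.17, 155.16], [-170.74, 170.74]. Speed limits (degrees/s): [136.94, 136.94, 180, 180, 180, 180].

INTERFACE

Orientations are given as [roll, pitch, yaw] about the fixed x, y, z axes, in that order (R = Rz(yaw) Ry(pitch) Rx(roll)).
In Python, from cell import readout, viewer, env, nets gives the robot as it stands. The module is installed in compiled form; this text tells all that it offers.
- The arm moves only by the tool servo_tool, never from a script. Its arguments are lists of equal length, an entry for each row: "travel": the shift along the tool's x, y, z in units of 0.15 m (1.0 is 0.15 m), a list of three; "rotation": the turn, a rotation vector about the tool's x, y, z in units of 180 degrees (1.0 is 180 degrees), a list of three; "fingers": the opening, from 0 (shut) to 1 (fully open). In form: {"travel": [[tx, ty, tz], ...], "rotation": [[rx, ry, rz], ...], "fingers": [fingers, ...]}. A call has 1 to 20 rows; each row shifts and turns the commanded pose from where the row before left it, along the tool's axes as they then stand; what a row does not reach is not made up. A row lasts 1/8 s, in which the tool goes at most 62.5 mm and 10.7 degrees, less where a joint would pass 70% of its speed; a pose out of reach is approached as far as the arm can. A call with a number of a shift or a turn outside -1 to 1 is refused whole. A call with a gripper value outside its range is refused whole. The fingers move at their own pace and stop on an object; the grip force is fixed at half the most. Time passes only in rows, so rows that do not move let the fingers close. It gives the time, the measured TCP pose, the force, the opening and the grip force at its end, in the units of the state.
- readout.get_obs(): the state, without advancing time (a new reading comes with each control period).
- viewer.snapshot(name): name is "side" or "top"; returns a dict with "image" (400x640x3 uint8, red, green, blue), "intrinsics" (3x3 intrinsics, pixels), "origin" and "rotation" of the camera in the world. Camera axes: x right, y down, z forward; pixel columns grow to the right and rows downward; lengths in mm; the calibration is good to about 2 mm. A picture is of the moment at which its call begins. There is no depth.
- env.close_job(): hands the job in; it is judged then, once.
Trained networks look in the newest picture that a camera, given by its name, has taken for a name from the list of things; names that differ only in an ending like _2 or _b are one class to them, and where a whole thing is asked for, a point or a joint stands for the part that bears it (a point fixed in the world has none). Each returns a list of dicts, best first, with "score" (0 to 1); they miss things now and then, are a little off and sometimes report something else, mostly with a low value. They report only what shows in the picture. A call takes as long as a camera call. They do not tell look-alikes from the thing itself.
- nets.look_for(camera, target): "xyz" ([x, y, z] in mm, in world coordinates, good to about 4 mm: the middle of the surface that is visible of it).
The state is a dict: "time": time; "joints": joint angles; "qvel": joint speeds; "tau": joint torques, N m; "position": TCP position; "tool_rot": TCP orientation; "force": force on the tool from outside, world axes, zero at the start; "wrist_torque": the same for the moment, N m; "gripper_width": finger opening in mm; "finger_force": force on a finger pad.
Only numpy, scipy, OpenCV 4.12 (cv2) and the standard library are available. Lean on these libraries where they do the work, as an engineer would, in place of code of your own. Each camera call takes 0.05 s, during which the arm holds its last target. There are 200 camera calls.

TASK

The spice jar in the sloping wooden rack is finished: slide the recycling caddy's lid all the way open, take the jar out of the rack, drop it into the caddy and slide the lid fully shut again. Leave the two salt shakers in their pockets and everything else on the worktop where it stands.

Things in the scene. Friction and masses are not known exactly. Their poses are not given: they have to be found in the camera images.
- caddy: Recycling caddy: white open-topped box, 155 x 156 mm (x, y), 149 mm high over the grey grooved rails on its two sides; fixed. Origin: centre of its underside; z up, x the way the lid slides open. Walls 4 mm, inner floor at z = 4 mm, rim at z = 140 mm; inside, own x within 73 mm and y within 71 mm.
- hatch (a joint): The caddy's sliding lid: grey plate 153 x 144 x 6 mm, upper face 147 mm above the worktop. Value in m: 0 fully shut, 0.115 fully open; it slides in the grooves along the caddy's own +x (away from the robot), sticking out behind, and starts shut or up to 25 mm ajar. About 2 N moves it; it stays where left. Fully open, the mouth is free from own x = -73 to +38 mm.
- hatch_grip (a point): Grip point on the lid's handle, an upright grey rib across the lid (own x = -20 mm of the caddy when shut), 12 mm thick along the caddy's x, 70 mm long along the caddy's y, with a low 22 mm wide foot. Rib top 177 mm above the worktop, 30 mm above the plate; this point is at 165 mm. Axes as the caddy's; moves with the lid.
- caddy_mouth (a point): Centre of the mouth left free by the fully open lid, at rim height (own x = -17 mm of the caddy, 140 mm above the worktop). Axes as the caddy's.
- rack: Sloping wooden jar rack, 262 mm wide (own y), 125 mm deep, about 100 mm high, fixed. Origin: centre of its underside; its front is own -x (towards the robot). Three square pockets, 50 mm wide, 35 mm deep, side by side 88 mm apart along own y, all lean 0.61 rad (35 degrees) from vertical, tops towards own -x.
- jar: The finished spice jar: see-through with a broad flat screw cap, 106 mm long and 42 mm across, the cap (top 21 mm) 45 mm, 75 to 155 g. The longest of the three things in the rack, in any pocket; stands loose and sticks out 71 mm. Origin: centre of its underside, on the pocket's floor; z along its axis to its cap, leaning 35 degrees as the pocket; x and y axes as the pocket's.
- shaker_a: Salt shaker with a grey domed top, 44 mm across, 90 mm long, loose in one of the rack's pockets; stays there. Origin: centre of its underside, z to its top.
- shaker_b: The other salt shaker, same shape and size, in another pocket; stays there. Origin: centre of its underside, z to its top.
- mug: Bystander: mug with handle, 88 x 119 x 99 mm, loose. Origin: centre of its underside.
- timer: Bystander: round kitchen timer, 70 mm across, 56 mm high, loose. Origin: centre of its underside.
- bowl: Bystander: small bowl, 115 mm across, 56 mm high, loose. Origin: centre of its underside.
Mind the look-alikes: they are no part of the job. Leave any blue look-alike of the jar alone.

How it is judged (in metres and radians):
On the way, in this order (a step that is already met when the one before it is completed fails the run):
1. the lid is slid open (at least 100 mm) (value of joint hatch above 0.1 m), for 0.2 s.
2. the jar is inside the caddy and let go (x of jar in the frame of caddy between -0.075 and 0.075 m and y of jar in the frame of caddy between -0.073 and 0.073 m and z of jar in the frame of caddy between 0 and 0.125 m and contact force between the fingers and jar below 0.1 N), for 0.2 s.
At the end, for the whole second after the job is handed in: The jar lies at rest inside the caddy, below its rim, the lid is shut to within 6 mm, both salt shakers are still in their pockets and no bystander has been shifted (x of jar in the frame of caddy between -0.075 and 0.075 m and y of jar in the frame of caddy between -0.073 and 0.073 m and z of jar in the frame of caddy between 0 and 0.125 m and distance of each of shaker_a, shaker_b from where it was at the start of the episode below 0.015 m and value of joint hatch below 0.006 m and linear speed of jar below 0.02 m/s); the robot touches nothing.
It fails at once if a salt shaker is moved by more than 15 mm from its place in the rack (distance of any of shaker_a, shaker_b from where it was at the start of the episode above 0.015 m).
It fails at once if the mug, timer or bowl is shifted by more than 20 mm (distance of any of mug, timer, bowl from where it was at the start of the episode above 0.02 m).
It also fails if it takes over 58 s, if anything falls off the work surface, if the arm or the gripper's body presses on something with over 40 N, if the wrist force passes 120 N, or if a joint passes its speed limit or range.

## Working session

There is one attempt and no reset: what is moved stays moved. The work goes in short steps, Python scripts to look and compute and a tool call to move; the robot and the scene stay as the last step left them, time stands still between calls to the robot, and variables do not carry over. Pictures are saved under pics/ and viewed, at most 10 in all, crops included, and the job is handed in when it is done.

Besides the shell and the picture viewer there is one more tool, called after ">>>" by a JSON object that holds its "fn" and its "kwargs", one argument or row to a line. servo_tool: Moves the arm, as the interface text tells. Shifts and turns lie within -1 to 1; 1 stands for 0.15 m of shift or 180 degrees of turn. Its arguments: {"type":"object","properties":{"travel":{"type":"array","items":{"type":"array","items":{"type":"number"}}},"rotation":{"type":"array","items":{"type":"array","items":{"type":"number"}}},"fingers":{"type":"array","items":{"type":"number"}}},"required":["travel","rotation","fingers"]}

```bash
mkdir -p pics
python3 - <<'E'
from cell import readout, viewer, env, nets
import cv2,numpy as np
o=readout.get_obs();print({k:np.round(v,2).tolist() for k,v in o.items()})
for c in("side","top"):
    s=viewer.snapshot(c);cv2.imwrite(f"pics/{c}0.png",s["image"][...,::-1])
    np.savez(f"{c}0.npz",**s)
    print(c,np.round(s["intrinsics"],1).tolist(),np.round(s["origin"],1).tolist(),np.round(s["rotation"],4).tolist())
    for t in("caddy","hatch","hatch_grip","caddy_mouth","rack","jar","shaker_a","mug","timer","bowl"):
        try:print(c,t,[(np.round(d["xyz"]).tolist(),round(d["score"],2)) for d in nets.look_for(c,t)][:4])
        except Exception as e:print(t,e)
E
```

```text
{'time': 0.0, 'joints': [70.07, 20.6, 86.6, -0.0, 72.91, -6.6], 'qvel': [-0.07, -0.09, 0.08, -0.08, -0.06, 0.01], 'tau': [0.0, -51.54, -27.07, 0.07, 0.03, -0.0], 'position': [138.21, 583.16, 221.82], 'tool_rot': [-179.9, -0.01, 166.66], 'force': [-0.11, 0.21, 0.61], 'wrist_torque': [0.02, 0.08, -0.01], 'finger_force': 0.0, 'gripper_width': 87.96}
side [[513.3, 0.0, 316.7], [0.0, 513.3, 194.2], [0.0, 0.0, 1.0]] [680.4, -1320.3, 1156.7] [-128.8638, -0.033, 6.1927]
side caddy [([479.0, 329.0, 112.0], 0.61)]
side hatch [([483.0, 372.0, 146.0], 0.76), ([455.0, -35.0, 31.0], 0.6)]
side hatch_grip [([479.0, 372.0, 139.0], 0.59), ([483.0, 336.0, 107.0], 0.56)]
side caddy_mouth [([481.0, 335.0, 110.0], 0.8), ([604.0, -491.0, 67.0], 0.44)]
side rack [([547.0, -360.0, 54.0], 0.72)]
side jar [([466.0, -403.0, 104.0], 0.93), ([405.0, -564.0, 36.0], 0.78), ([479.0, 369.0, 147.0], 0.72)]
side shaker_a [([512.0, -315.0, 99.0], 0.86), ([547.0, -236.0, 93.0], 0.71)]
side mug [([606.0, -494.0, 67.0], 0.79), ([466.0, -402.0, 110.0], 0.69)]
side timer [([495.0, 72.0, 45.0], 0.76)]
side bowl [([452.0, -34.0, 28.0], 0.69)]
top [[424.6, 0.0, 319.3], [0.0, 424.6, 192.6], [0.0, 0.0, 1.0]] [305.6, -62.2, 1598.3] [-170.4931, 0.6543, -90.2901]
top caddy [([469.0, 368.0, 147.0], 0.6)]
top hatch [([481.0, 377.0, 149.0], 0.95)]
top hatch_grip [([481.0, 379.0, 142.0], 0.81)]
top caddy_mouth [([470.0, 367.0, 146.0], 0.67)]
top rack [([530.0, -305.0, 58.0], 0.88)]
top jar [([405.0, -543.0, 37.0], 0.74), ([466.0, -383.0, 118.0], 0.72), ([469.0, 367.0, 149.0], 0.55), ([480.0, 379.0, 149.0], 0.31)]
top shaker_a [([516.0, -304.0, 94.0], 0.52), ([553.0, -225.0, 97.0], 0.45), ([479.0, 380.0, 148.0], 0.39)]
top mug [([606.0, -498.0, 55.0], 0.81)]
top timer [([494.0, 93.0, 52.0], 0.55)]
top bowl [([460.0, -56.0, 26.0], 0.88)]
```

View pics/side0.png

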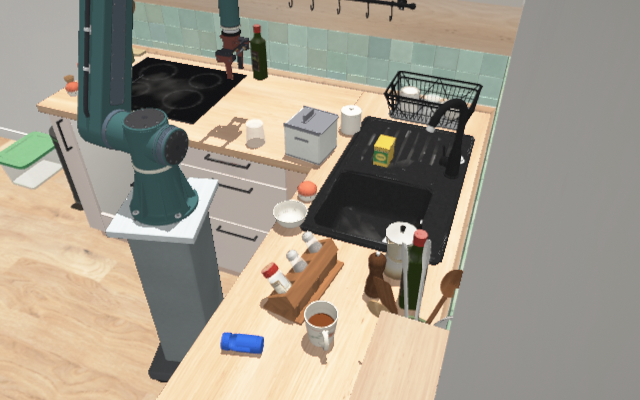

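View pics/top0.png

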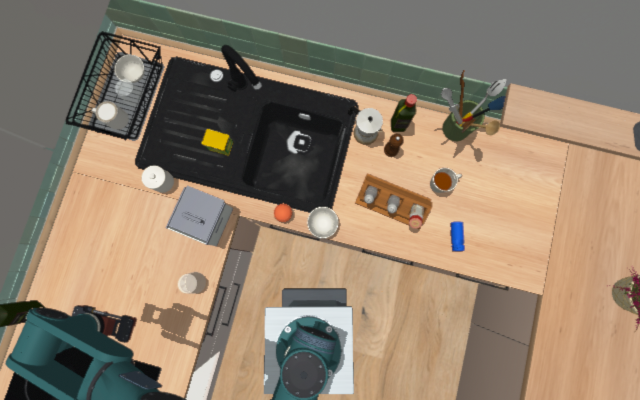

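Jar candidates: the red-capped clear jar in the rack (side (272,272), top (416,212)) and the blue cylinder lying loose (side (242,343), top (457,236)). The rack one fits: it is in a pocket, see-through, and the longest there. I'll confirm it in an enlarged composite.

```bash
cat > h.py <<'E'
import numpy as np,cv2
from scipy.spatial.transform import Rotation as R
def load(c,n=0): return dict(np.load(f"{c}{n}.npz"))
def proj(s,P):
    r=R.from_euler("xyz",s["rotation"],degrees=True).as_matrix()
    q=(np.atleast_2d(P)-s["origin"])@r; q=q@s["intrinsics"].T
    return q[:,:2]/q[:,2:]
def ray(s,uv,z):
    r=R.from_euler("xyz",s["rotation"],degrees=True).as_matrix()
    uv=np.atleast_2d(uv).astype(float); d=np.c_[uv,np.ones(len(uv))]@np.linalg.inv(s["intrinsics"]).T@r.T
    return s["origin"]+d*((z-s["origin"][2])/d[:,2])[:,None]
def crop(s,u,v,w,hh,k):
    return cv2.resize(s["image"][v:v+hh,u:u+w,::-1],None,fx=k,fy=k,interpolation=cv2.INTER_CUBIC)
E
python3 - <<'E'
from h import *
a,b=load("side"),load("top")
im=np.vstack([np.hstack([crop(a,255,225,100,75,4),crop(b,350,170,100,75,4)]),np.hstack([crop(a,270,95,80,60,5),crop(b,155,180,80,60,5)])])
cv2.imwrite("pics/c1.png",im);print(im.shape)
E
```

```text
(600, 800, 3)
```

View pics/c1.png

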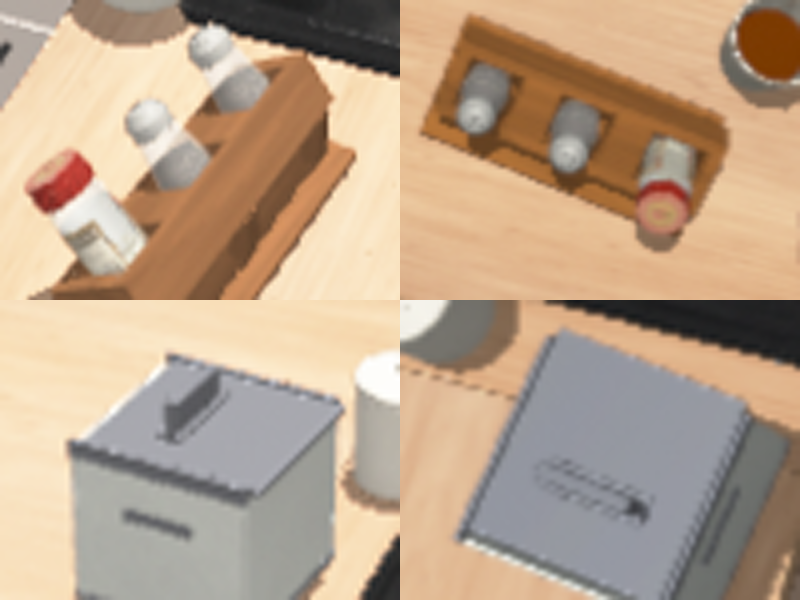

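The crop confirms it: the clear jar with the red cap is in the pocket nearest the bottom of the side view (cap about side (269,267), top (416,223)). The two grey-domed shakers are in the other two pockets. Next I'll fit the poses.

Run:
```python
from h import *
from scipy.optimize import least_squares as ls
a,b=load("side"),load("top")
def tri(ua,ub):
    f=lambda p:np.r_[proj(a,p)[0]-ua,proj(b,p)[0]-ub]
    r=ls(f,[480,0,100]);return r.x.round(1),r.fun.round(2)
print("cap",tri((269.25,267.5),(415.75,223.25)))
print("s1",tri((291.75,253.75),(392.5,208.75)))
print("s2",tri((307.5,236.25),(369.5,198.75)))
# caddy: side & top corner pixels: (-x,-y),(+x,-y),(+x,+y),(-x,+y) at z 149
S=np.array([(284,123.5),(320.5,133.5),(338.6,115.5),(304.4,106)])
T=np.array([(288-0,0)]*4)
T=np.array([(155+265/5,180+300/5),(155+350/5,180+105/5),(155+160/5,180+30/5),(155+60/5,180+240/5)])
own=np.array([(-77.5,-78),(77.5,-78),(77.5,78),(-77.5,78)])
def W(p,o,z):
    c,s=np.cos(p[2]),np.sin(p[2]);o=np.asarray(o,float)
    return np.c_[p[0]+c*o[:,0]-s*o[:,1],p[1]+s*o[:,0]+c*o[:,1],np.full(len(o),z)]
f=lambda p:np.r_[(proj(a,W(p,own,149))-S).ravel(),(proj(b,W(p,own,149))-T).ravel()]
r=ls(f,[480,370,-.4],loss="soft_l1");p=r.x;print(p,np.degrees(p[2]),f(p).round(1))
# overlay
im=[]
for s,(u,v,w,h,k) in((a,(270,95,80,60,5)),(b,(155,180,80,60,5))):
    I=crop(s,u,v,w,h,k)
    dr=lambda P,c:cv2.polylines(I,[np.round((proj(s,P)-(u,v)+.5)*k).astype(int)],True,c,1)
    dr(W(p,own,149),(0,0,255));dr(W(p,own,0),(0,255,255))
    for hh,c in((0,(0,255,0)),(.012,(255,255,0)),(.024,(255,0,255))):
        o=np.array([(-26,-35),(-14,-35),(-14,35),(-26,35)])+[hh*1000,0];dr(W(p,o,177),c)
    im.append(I)
cv2.imwrite("pics/c2.png",np.hstack(im))
```

```text
cap (array([ 446.5, -379.3,  126. ]), array([-1.01,  0.13, -0.37, -1.24]))
s1 (array([ 497.9, -303.9,  108.6]), array([-0.54,  0.09, -0.18, -0.66]))
s2 (array([ 533.7, -224.3,  105.6]), array([-0.35,  0.06, -0.11, -0.41]))
[ 4.77704591e+02  3.75728217e+02 -3.72724861e-01] -21.355561433034108 [-0.2  0.1 -0.1  0.3  0.2 -0.8 -0.7 -0.5  0.5  3.   1.3 -0.1 -1.8 -1.
 -0.2 -1.5]
```

View pics/c2.png

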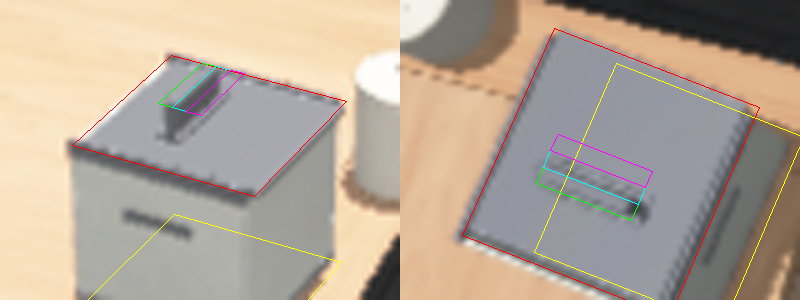

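```bash
cat > plan.py <<'E'
import sys,json,numpy as np
from scipy.spatial.transform import Rotation as R, Slerp
from cell import readout
# waypoints: list of (pos, rpy, fingers, hold rows)
def plan(wps,vmax=50,wmax=9.5,start=None):
    o=readout.get_obs(); p=np.array(o["position"],float); q=R.from_euler("xyz",o["tool_rot"],degrees=True)
    T,W,F=[],[],[]
    for pos,rpy,f,hold in wps:
        g=R.from_euler("xyz",rpy,degrees=True); p0,q0=p,q; pos=np.array(pos,float)
        n=max(1,int(np.ceil(max(np.linalg.norm(pos-p0)/vmax,np.degrees((q0.inv()*g).magnitude())/wmax))))
        sl=Slerp([0,1],R.concatenate([q0,g]))
        for i in range(1,n+1):
            t=i/n; tp,tq=p0+(pos-p0)*t,sl(t)
            d=np.round(q.inv().apply(tp-p)/150,3); w=np.round((q.inv()*tq).as_rotvec()/np.pi,3)
            T.append((d+0).tolist());W.append((w+0).tolist());F.append(f)
            p=p+q.apply(d*150); q=q*R.from_rotvec(w*np.pi)
        for _ in range(hold): T.append([0,0,0]);W.append([0,0,0]);F.append(f)
    print("n",len(T),"t",o["time"]); 
    for i in range(0,len(T),20): print(json.dumps({"travel":T[i:i+20],"rotation":W[i:i+20],"fingers":F[i:i+20]}))
E
python3 -c "
from plan import *
plan([((463,383,215),(180,0,68.5),1,0),((463,383,157),(180,0,68.5),1,1)],vmax=40)"
```

```text
n 14 t 1.1
{"travel": [[-0.219, -0.073, 0.005], [-0.229, -0.038, 0.004], [-0.231, -0.002, 0.005], [-0.229, 0.034, 0.005], [-0.221, 0.068, 0.004], [-0.207, 0.103, 0.005], [-0.19, 0.132, 0.004], [-0.166, 0.161, 0.005], [-0.139, 0.185, 0.005], [-0.109, 0.204, 0.004], [-0.075, 0.219, 0.005], [0.0, 0.0, 0.193], [-0.001, 0.0, 0.194], [0, 0, 0]], "rotation": [[0.0, 0.0, 0.05], [0.0, 0.0, 0.049], [0.0, 0.0, 0.05], [0.0, 0.0, 0.049], [0.0, 0.0, 0.05], [0.0, 0.0, 0.049], [0.0, 0.0, 0.05], [0.0, 0.0, 0.05], [0.0, 0.0, 0.049], [0.0, 0.0, 0.05], [0.0, 0.0, 0.049], [0.0, 0.0, 0.0], [0.0, 0.0, 0.0], [0, 0, 0]], "fingers": [1, 1, 1, 1, 1, 1, 1, 1, 1, 1, 1, 1, 1, 1]}
```

>>> {"fn": "servo_tool", "kwargs": {
  "travel": [
    [-0.219,-0.073,0.005],
    [-0.229,-0.038,0.004],
    [-0.231,-0.002,0.005],
    [-0.229,0.034,0.005],
    [-0.221,0.068,0.004],
    [-0.207,0.103,0.005],
    [-0.19,0.132,0.004],
    [-0.166,0.161,0.005],
    [-0.139,0.185,0.005],
    [-0.109,0.204,0.004],
    [-0.075,0.219,0.005],
    [0,0,0]
  ],
  "rotation": [
    [0,0,0.05],
    [0,0,0.049],
    [0,0,0.05],
    [0,0,0.049],
    [0,0,0.05],
    [0,0,0.049],
    [0,0,0.05],
    [0,0,0.05],
    [0,0,0.049],
    [0,0,0.05],
    [0,0,0.049],
    [0,0,0]
  ],
  "fingers": [1,1,1,1,1,1,1,1,1,1,1,1]
}}

```text
time: 2.6
position: [465.1, 381.9, 214.9]
tool_rot: [180.0, -0.0, 68.4]
force: [-0.2, 0.6, 0.3]
gripper_width: 87.5
finger_force: 0.0
```

Run:
```python
from h import *
from cell import viewer,readout
o=readout.get_obs();print(o["position"],o["tool_rot"],o["joints"])
im=[]
for c,(u,v,w,h,k) in(("side",(270,70,80,80,5)),("top",(155,170,80,80,5))):
    s=viewer.snapshot(c);I=crop(s,u,v,w,h,k)
    q=tuple(int(x) for x in (proj(s,o["position"])[0]-(u,v)+.5)*k);cv2.circle(I,q,4,(0,0,255),1);im.append(I)
cv2.imwrite("pics/c3.png",np.hstack(im))
```

```text
[465.08344926 381.94900797 214.88266138] [ 1.79958025e+02 -5.13508605e-03  6.83852364e+01] [ 3.28403948e+01  2.10844560e+01  8.68795542e+01 -3.27711676e-02
  7.20074123e+01  5.44652753e+01]
```

View pics/c3.png

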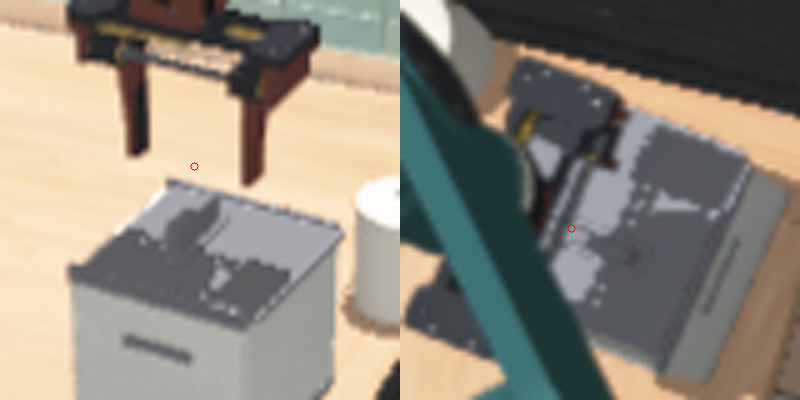

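The open fingers straddle the rib, with the TCP at side (309,103) directly above it. Next I descend and close.

>>> {"fn": "servo_tool", "kwargs": {
  "travel": [
    [0,0,0.193],
    [0,0,0.193],
    [0,0,0],
    [0,0,0],
    [0,0,0],
    [0,0,0],
    [0,0,0],
    [0,0,0],
    [0,0,0]
  ],
  "rotation": [
    [0,0,0],
    [0,0,0],
    [0,0,0],
    [0,0,0],
    [0,0,0],
    [0,0,0],
    [0,0,0],
    [0,0,0],
    [0,0,0]
  ],
  "fingers": [1,1,1,0.1,0,0,0,0,0]
}}

```text
time: 3.82
position: [463.1, 383.0, 157.1]
tool_rot: [-180.0, 0.0, 68.6]
force: [0.6, 0.1, 0.1]
gripper_width: 30.8
finger_force: 0.0
```

>>> {"fn": "servo_tool", "kwargs": {
  "travel": [
    [0,0,0],
    [0,0,0],
    [0,0,0],
    [0,0,0]
  ],
  "rotation": [
    [0,0,0],
    [0,0,0],
    [0,0,0],
    [0,0,0]
  ],
  "fingers": [0,0,0,0]
}}

```text
time: 4.32
position: [462.8, 383.1, 157.0]
tool_rot: [-180.0, 0.0, 68.5]
force: [-1.6, 0.4, 0.5]
gripper_width: 12.0
finger_force: 30.0
```

>>> {"fn": "servo_tool", "kwargs": {
  "travel": [
    [0,0.1,0],
    [0,0.15,0],
    [0,0.15,0],
    [0,0.15,0],
    [0,0.1,0],
    [0,0.05,0],
    [0,0,0]
  ],
  "rotation": [
    [0,0,0],
    [0,0,0],
    [0,0,0],
    [0,0,0],
    [0,0,0],
    [0,0,0],
    [0,0,0]
  ],
  "fingers": [0,0,0,0,0,0,0]
}}

```text
time: 5.2
position: [558.6, 343.9, 156.9]
tool_rot: [-179.6, 0.2, 68.5]
force: [-13.2, 0.1, 9.2]
gripper_width: 11.8
finger_force: 30.0
```

>>> {"fn": "servo_tool", "kwargs": {
  "travel": [
    [0,0.02,0],
    [0,0,0]
  ],
  "rotation": [
    [0,0,0],
    [0,0,0]
  ],
  "fingers": [0,0]
}}

```text
time: 5.45
position: [558.6, 343.9, 156.9]
tool_rot: [-179.4, 0.2, 68.5]
force: [-20.1, 2.7, 12.3]
gripper_width: 11.8
finger_force: 30.1
```

Run:
```python
from h import *
from cell import viewer,readout
o=readout.get_obs();print(o["position"],o["tool_rot"],o["force"],o["wrist_torque"])
im=[]
for c,(u,v,w,h,k) in(("side",(260,80,100,80,4)),("top",(155,170,100,80,4))):
    s=viewer.snapshot(c);im.append(crop(s,u,v,w,h,k))
    np.savez(f"{c}1.npz",**s)
cv2.imwrite("pics/c4.png",np.hstack(im))
```

```text
[558.61631534 343.88838154 156.93640892] [-179.38189859    0.19006115   68.52446916] [-20.1307424    2.71036586  12.28240637] [ 0.45700484  3.13846504 -0.29396588]
```

View pics/c4.png

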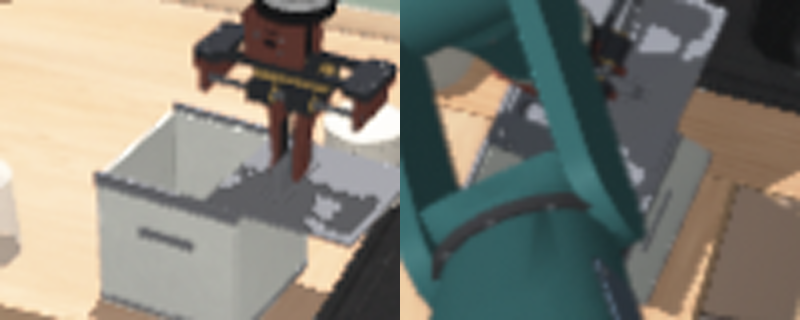

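The lid is against its end stop: it travelled 103.5 mm from a value ≥ 0 and the force rose to 20 N without further motion. Next I release and go to the rack.

```bash
cat > geo.py <<'E'
import numpy as np
from scipy.spatial.transform import Rotation as R
YR=-24.5
def rack(T,yr=YR):
    c,s=np.cos(np.radians(yr)),np.sin(np.radians(yr)); rx=np.array([c,s,0]);ry=np.array([-s,c,0])
    d=-np.sin(.61)*rx+np.cos(.61)*np.array([0,0,1.]); z=-d;y=-ry
    M=np.c_[np.cross(y,z),y,z]; return d,rx,ry,R.from_matrix(M).as_euler("xyz",degrees=True)
E
python3 - <<'E'
from plan import *;from geo import *
T=np.array([446.5,-379.3,126.]);d,rx,ry,rpy=rack(T);print(d,rpy)
tcp=T-32*d;pre=tcp+110*d;print(tcp,pre)
plan([((558.6,343.9,157),(180,0,68.5),.4,4),((556,345,235),(180,0,68.5),.6,0),(pre,rpy,.9,1)],vmax=48)
E
```

```text
[-0.5212872   0.23756426  0.81964802] [180.        -34.9504255 -24.5      ]
[ 463.18119047 -386.90205647   99.77126343] [ 405.83959824 -360.76998736  189.93254539]
n 24 t 5.55
{"travel": [[0.0, 0.0, 0.0], [0, 0, 0], [0, 0, 0], [0, 0, 0], [0, 0, 0], [0.0, -0.01, -0.26], [0.0, -0.009, -0.26], [-0.297, 0.049, 0.019], [-0.29, 0.078, 0.012], [-0.282, 0.105, 0.007], [-0.271, 0.133, 0.002], [-0.256, 0.158, -0.001], [-0.239, 0.183, -0.004], [-0.221, 0.205, -0.004], [-0.199, 0.226, -0.003], [-0.176, 0.245, -0.001], [-0.151, 0.26, 0.001], [-0.125, 0.274, 0.006], [-0.097, 0.285, 0.01], [-0.071, 0.292, 0.018]], "rotation": [[-0.003, 0.001, 0.0], [0, 0, 0], [0, 0, 0], [0, 0, 0], [0, 0, 0], [0.0, 0.0, 0.0], [0.0, 0.0, 0.0], [-0.01, 0.009, 0.031], [-0.01, 0.01, 0.031], [-0.01, 0.009, 0.032], [-0.009, 0.009, 0.031], [-0.01, 0.01, 0.031], [-0.01, 0.009, 0.031], [-0.01, 0.009, 0.031], [-0.01, 0.01, 0.032], [-0.01, 0.009, 0.031], [-0.009, 0.009, 0.031], [-0.01, 0.01, 0.031], [-0.01, 0.009, 0.031], [-0.01, 0.009, 0.032]], "fingers": [0.4, 0.4, 0.4, 0.4, 0.4, 0.6, 0.6, 0.9, 0.9, 0.9, 0.9, 0.9, 0.9, 0.9, 0.9, 0.9, 0.9, 0.9, 0.9, 0.9]}
{"travel": [[-0.041, 0.298, 0.025], [-0.013, 0.299, 0.033], [0.015, 0.298, 0.043], [0, 0, 0]], "rotation": [[-0.01, 0.01, 0.031], [-0.01, 0.009, 0.031], [-0.009, 0.009, 0.031], [0, 0, 0]], "fingers": [0.9, 0.9, 0.9, 0.9]}
```

>>> {"fn": "servo_tool", "kwargs": {
  "travel": [
    [0,-0.03,0],
    [0,0,0],
    [0,0,0],
    [0,0,0],
    [0,0,-0.26],
    [0,0,-0.26],
    [0,0,0]
  ],
  "rotation": [
    [0,0,0],
    [0,0,0],
    [0,0,0],
    [0,0,0],
    [0,0,0],
    [0,0,0],
    [0,0,0]
  ],
  "fingers": [0.4,0.4,0.4,0.4,0.5,0.6,0.8]
}}

```text
time: 6.42
position: [562.0, 346.3, 238.9]
tool_rot: [179.7, -0.3, 68.6]
force: [-0.3, -1.1, 0.4]
gripper_width: 59.3
finger_force: 0.0
```

Run:
```python
from plan import *;from geo import *
T=np.array([446.5,-379.3,126.]);d,rx,ry,rpy=rack(T)
plan([(T+78*d,rpy,.9,1)],vmax=48)
```

```text
n 17 t 6.425
{"travel": [[-0.298, 0.047, 0.019], [-0.293, 0.075, 0.013], [-0.284, 0.103, 0.007], [-0.272, 0.131, 0.003], [-0.259, 0.157, -0.001], [-0.242, 0.182, -0.003], [-0.223, 0.204, -0.004], [-0.202, 0.225, -0.002], [-0.179, 0.244, -0.001], [-0.154, 0.26, 0.002], [-0.128, 0.274, 0.005], [-0.101, 0.285, 0.012], [-0.073, 0.292, 0.017], [-0.045, 0.298, 0.026], [-0.016, 0.3, 0.034], [0.013, 0.299, 0.042], [0, 0, 0]], "rotation": [[-0.01, 0.009, 0.031], [-0.01, 0.009, 0.031], [-0.009, 0.009, 0.032], [-0.01, 0.01, 0.031], [-0.01, 0.009, 0.031], [-0.01, 0.009, 0.031], [-0.01, 0.009, 0.031], [-0.01, 0.009, 0.032], [-0.009, 0.009, 0.031], [-0.01, 0.01, 0.031], [-0.01, 0.009, 0.031], [-0.01, 0.009, 0.031], [-0.01, 0.009, 0.031], [-0.01, 0.009, 0.032], [-0.009, 0.009, 0.031], [-0.01, 0.009, 0.031], [0, 0, 0]], "fingers": [0.9, 0.9, 0.9, 0.9, 0.9, 0.9, 0.9, 0.9, 0.9, 0.9, 0.9, 0.9, 0.9, 0.9, 0.9, 0.9, 0.9]}
```

>>> {"fn": "servo_tool", "kwargs": {
  "travel": [
    [-0.298,0.047,0.019],
    [-0.293,0.075,0.013],
    [-0.284,0.103,0.007],
    [-0.272,0.131,0.003],
    [-0.259,0.157,-0.001],
    [-0.242,0.182,-0.003],
    [-0.223,0.204,-0.004],
    [-0.202,0.225,-0.002],
    [-0.179,0.244,-0.001],
    [-0.154,0.26,0.002],
    [-0.128,0.274,0.005],
    [-0.101,0.285,0.012],
    [-0.073,0.292,0.017],
    [-0.045,0.298,0.026],
    [-0.016,0.3,0.034],
    [0.013,0.299,0.042],
    [0,0,0],
    [0,0,0]
  ],
  "rotation": [
    [-0.01,0.009,0.031],
    [-0.01,0.009,0.031],
    [-0.009,0.009,0.032],
    [-0.01,0.01,0.031],
    [-0.01,0.009,0.031],
    [-0.01,0.009,0.031],
    [-0.01,0.009,0.031],
    [-0.01,0.009,0.032],
    [-0.009,0.009,0.031],
    [-0.01,0.01,0.031],
    [-0.01,0.009,0.031],
    [-0.01,0.009,0.031],
    [-0.01,0.009,0.031],
    [-0.01,0.009,0.032],
    [-0.009,0.009,0.031],
    [-0.01,0.009,0.031],
    [0,0,0],
    [0,0,0]
  ],
  "fingers": [0.9,0.9,0.9,0.9,0.9,0.9,0.9,0.9,0.9,0.9,0.9,0.9,0.9,0.9,0.9,0.9,0.9,0.9]
}}

```text
time: 8.68
position: [402.5, -360.8, 188.6]
tool_rot: [179.7, -34.5, -24.3]
force: [-0.3, 0.5, 0.5]
gripper_width: 79.1
finger_force: 0.0
```

Run:
```python
from h import *
from geo import *
from cell import viewer,readout
o=readout.get_obs();print(o["position"],o["tool_rot"],np.round(o["joints"],1))
Z=R.from_euler("xyz",o["tool_rot"],degrees=True).as_matrix()
im=[]
for c,(u,v,w,h,k) in(("side",(245,210,100,100,4)),("top",(345,165,100,100,4))):
    s=viewer.snapshot(c);I=crop(s,u,v,w,h,k);np.savez(f"{c}2.npz",**s)
    P=np.array([o["position"]+Z[:,2]*t for t in(0,78,150)]);Q=np.round((proj(s,P)-(u,v)+.5)*k).astype(int)
    cv2.polylines(I,[Q],False,(255,0,0),1)
    for q in Q: cv2.circle(I,tuple(int(x) for x in q),3,(255,0,0),1)
    im.append(I)
cv2.imwrite("pics/c5.png",np.hstack(im))
```

```text
[ 402.5156613  -360.7738725   188.57707199] [179.71471333 -34.47901235 -24.25928439] [-64.3   7.5 123.6  47.1  29.5  12.2]
```

View pics/c5.png

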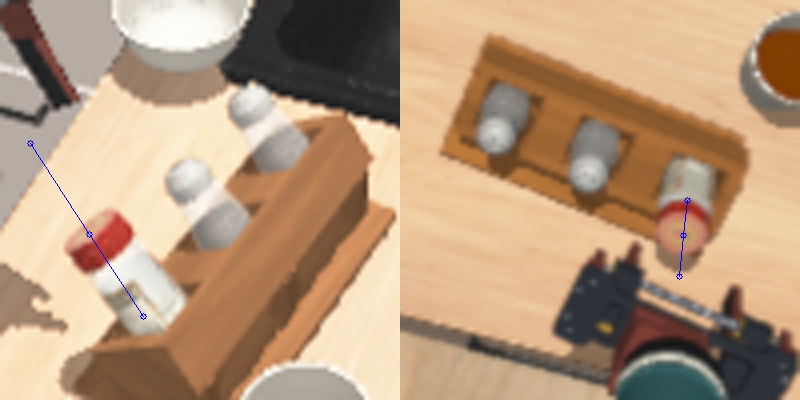

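Run:
```python
from h import *
from geo import *
from scipy.optimize import least_squares as ls
a,b=load("side",2),load("top",2)
px=lambda u,v,o,k=4:np.array([u/k+o[0]-.5,v/k+o[1]-.5])
sc,sg=px(95,228,(245,210)),px(158,313,(245,210)); tc,tg=px(284-0,234,(345,165)),px(290,165,(345,165))
def off(P,Q,g):
    n=Q-P;n/=np.linalg.norm(n);w=g-P;return n[0]*w[1]-n[1]*w[0]
for fixyaw in(1,0):
    def f(x):
        d,rx,ry,_=rack(None,x[3]);P=np.array([x[:3],x[:3]-70*d])
        A,B=proj(a,P),proj(b,P)
        return np.r_[A[0]-sc,B[0]-tc,off(A[0],A[1],sg),off(B[0],B[1],tg),(x[3]-YR)*(5 if fixyaw else .1)]
    r=ls(f,[446,-379,126,YR]);print(r.x.round(1),r.fun.round(2))
```

```text
[ 446.5 -378.   131.   -24.5] [-0.02 -0.48 -0.2  -1.14 -1.11  0.15  0.04]
[ 446.2 -379.   131.6  -22.5] [-0.2  -0.36  0.16 -1.08 -0.86  0.52  0.2 ]
```

Run:
```python
from plan import *;from geo import *
T=np.array([447,-378.5,130.]);d,rx,ry,rpy=rack(T,-24.3);print(T+5*d,T-31*d)
plan([(T+40*d,rpy,.85,0),(T-31*d,rpy,.85,2)],vmax=25)
```

```text
[ 444.3894336  -377.32128407  134.09824009] [ 463.18551169 -385.80803875  104.59091145]
n 7 t 8.775
{"travel": [[0.018, -0.005, 0.119], [0.018, -0.006, 0.118], [0.0, 0.0, 0.158], [0.0, 0.0, 0.158], [0.0, 0.0, 0.158], [0, 0, 0], [0, 0, 0]], "rotation": [[0.001, 0.001, 0.0], [0.0, 0.001, 0.001], [0.0, 0.0, 0.0], [0.0, 0.0, 0.0], [0.0, 0.0, 0.0], [0, 0, 0], [0, 0, 0]], "fingers": [0.85, 0.85, 0.85, 0.85, 0.85, 0.85, 0.85]}
```

>>> {"fn": "servo_tool", "kwargs": {
  "travel": [
    [0.018,-0.005,0.119],
    [0.018,-0.006,0.118],
    [0,0,0.158],
    [0,0,0.158],
    [0,0,0.158],
    [0,0,0],
    [0,0,0]
  ],
  "rotation": [
    [0.001,0.001,0],
    [0,0.001,0.001],
    [0,0,0],
    [0,0,0],
    [0,0,0],
    [0,0,0],
    [0,0,0]
  ],
  "fingers": [0.85,0.85,0.85,0.85,0.85,0.85,0.85]
}}

```text
time: 9.65
position: [463.3, -386.6, 105.5]
tool_rot: [179.9, -35.0, -24.4]
force: [-0.7, -0.9, 0.6]
gripper_width: 75.0
finger_force: 0.0
```

Run:
```python
from h import *
from cell import viewer,readout
o=readout.get_obs();print(o["position"],o["tool_rot"],np.round(o["joints"],1),o["force"])
im=[]
for c,(u,v,w,h,k) in(("side",(245,210,100,100,4)),("top",(345,165,100,100,4))):
    s=viewer.snapshot(c);im.append(crop(s,u,v,w,h,k))
cv2.imwrite("pics/c6.png",np.hstack(im))
```

```text
[ 463.29992388 -386.63748937  105.50829958] [179.93946607 -34.95043173 -24.38388541] [-58.2  21.7 122.2  72.7  19.5 -10.5] [-0.74335338 -0.93865775  0.64618399]
```

View pics/c6.png

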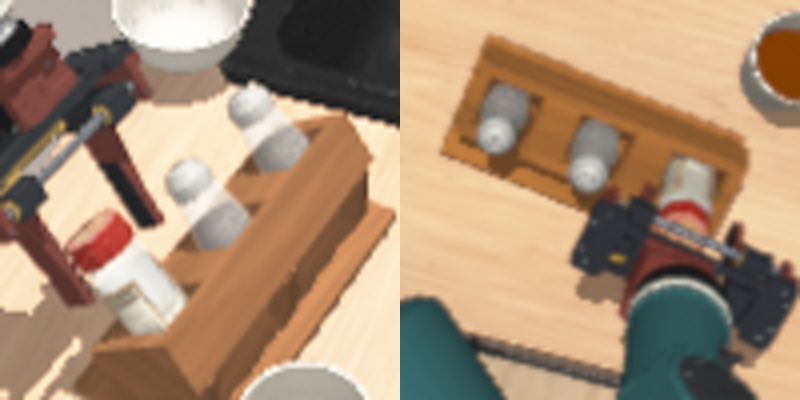

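The fingers straddle the jar: tips at crop (78,300) and (150,225), mid about 4 mm short of the axis. I nudge +3 mm along tool x and close.

>>> {"fn": "servo_tool", "kwargs": {
  "travel": [
    [0.02,0,0],
    [0,0,0],
    [0,0,0],
    [0,0,0],
    [0,0,0],
    [0,0,0],
    [0,0,0]
  ],
  "rotation": [
    [0,0,0],
    [0,0,0],
    [0,0,0],
    [0,0,0],
    [0,0,0],
    [0,0,0],
    [0,0,0]
  ],
  "fingers": [0.85,0.3,0.3,0.3,0.3,0.3,0.3]
}}

```text
time: 10.62
position: [465.4, -388.5, 106.7]
tool_rot: [179.9, -34.9, -24.5]
force: [-0.8, 0.7, 0.4]
gripper_width: 43.7
finger_force: 29.9
```

>>> {"fn": "servo_tool", "kwargs": {
  "travel": [
    [0,0,-0.1],
    [0,0,-0.15],
    [0,0,0]
  ],
  "rotation": [
    [0,0,0],
    [0,0,0],
    [0,0,0]
  ],
  "fingers": [0.3,0.3,0.3]
}}

```text
time: 11.0
position: [445.7, -379.9, 138.4]
tool_rot: [179.8, -35.0, -24.4]
force: [-0.2, -0.1, -0.8]
gripper_width: 43.7
finger_force: 29.9
```

Run:
```python
from h import *
from cell import viewer,readout
o=readout.get_obs();print(o["position"],o["tool_rot"],np.round(o["joints"],1),o["force"])
im=[]
for c,(u,v,w,h,k) in(("side",(240,200,80,80,5)),("top",(365,180,80,80,5))):
    s=viewer.snapshot(c);I=crop(s,u,v,w,h,k)
    Z=R.from_euler("xyz",o["tool_rot"],degrees=True).as_matrix()
    Q=np.round((proj(s,np.array([o["position"]+Z[:,2]*t for t in(-32,0,74)]))-(u,v)+.5)*k).astype(int);cv2.polylines(I,[Q],False,(255,0,0),1)
    im.append(I)
cv2.imwrite("pics/c7.png",np.hstack(im))
```

```text
[ 445.67284795 -379.92398064  138.39212209] [179.84781473 -35.02562146 -24.41813614] [-59.9  16.6 122.5  61.4  22.2   0.3] [-0.22919099 -0.13334884 -0.75852371]
```

View pics/c7.png

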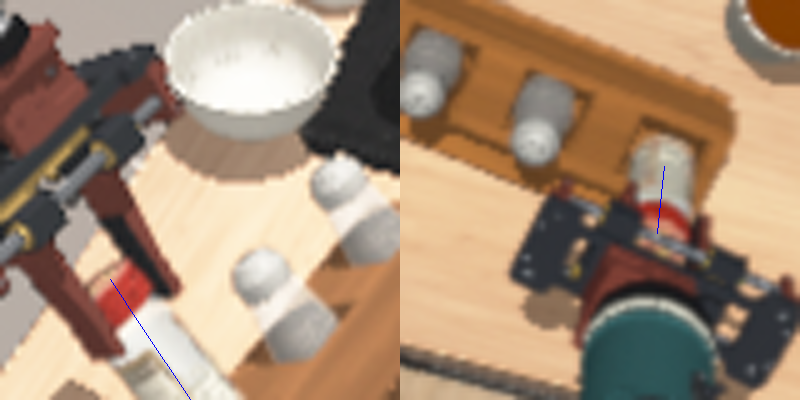

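The jar is coming out: the cap is held between the fingers at crop (120,290), and the shakers are still. Now the transfer.

Run:
```python
from plan import *;from geo import *
d,rx,ry,rpy=rack(None,-24.4);p=np.array([445.7,-379.9,138.4])
plan([(p+45*d,rpy,.3,0),((440,-300,280),(180,0,0),.3,0),((459,384,285),(180,0,10),.3,1)],vmax=45,wmax=7)
```

```text
n 26 t 11.1
{"travel": [[0.001, 0.0, -0.153], [0.001, 0.001, -0.153], [0.047, -0.067, -0.088], [0.044, -0.066, -0.092], [0.04, -0.066, -0.093], [0.035, -0.065, -0.095], [0.031, -0.065, -0.098], [0.026, -0.064, -0.098], [0.022, -0.066, -0.099], [0.008, -0.285, -0.002], [0.011, -0.285, -0.002], [0.015, -0.285, -0.003], [0.017, -0.284, -0.002], [0.021, -0.284, -0.002], [0.023, -0.285, -0.002], [0.028, -0.283, -0.003], [0.029, -0.284, -0.002], [0.034, -0.283, -0.002], [0.036, -0.283, -0.002], [0.038, -0.282, -0.002]], "rotation": [[0.0, 0.0, 0.0], [0.001, 0.0, 0.0], [0.006, -0.027, -0.019], [0.006, -0.028, -0.019], [0.006, -0.027, -0.018], [0.005, -0.027, -0.019], [0.006, -0.028, -0.019], [0.006, -0.027, -0.019], [0.006, -0.027, -0.019], [0.0, 0.0, -0.003], [0.0, 0.0, -0.004], [0.0, 0.0, -0.003], [0.0, 0.0, -0.004], [0.0, 0.0, -0.003], [0.0, 0.0, -0.004], [0.0, 0.0, -0.003], [0.0, 0.0, -0.004], [0.0, 0.0, -0.003], [0.0, 0.0, -0.003], [0.0, 0.0, -0.004]], "fingers": [0.3, 0.3, 0.3, 0.3, 0.3, 0.3, 0.3, 0.3, 0.3, 0.3, 0.3, 0.3, 0.3, 0.3, 0.3, 0.3, 0.3, 0.3, 0.3, 0.3]}
{"travel": [[0.042, -0.282, -0.003], [0.045, -0.282, -0.002], [0.049, -0.281, -0.002], [0.051, -0.28, -0.002], [0.054, -0.28, -0.003], [0, 0, 0]], "rotation": [[0.0, 0.0, -0.003], [0.0, 0.0, -0.004], [0.0, 0.0, -0.003], [0.0, 0.0, -0.004], [0.0, 0.0, -0.003], [0, 0, 0]], "fingers": [0.3, 0.3, 0.3, 0.3, 0.3, 0.3]}
```

First segment only (rack clear and upright).

>>> {"fn": "servo_tool", "kwargs": {
  "travel": [
    [0.001,0,-0.153],
    [0.001,0.001,-0.153],
    [0.047,-0.067,-0.088],
    [0.044,-0.066,-0.092],
    [0.04,-0.066,-0.093],
    [0.035,-0.065,-0.095],
    [0.031,-0.065,-0.098],
    [0.026,-0.064,-0.098],
    [0.022,-0.066,-0.099],
    [0,0,0],
    [0,0,0]
  ],
  "rotation": [
    [0,0,0],
    [0.001,0,0],
    [0.006,-0.027,-0.019],
    [0.006,-0.028,-0.019],
    [0.006,-0.027,-0.018],
    [0.005,-0.027,-0.019],
    [0.006,-0.028,-0.019],
    [0.006,-0.027,-0.019],
    [0.006,-0.027,-0.019],
    [0,0,0],
    [0,0,0]
  ],
  "fingers": [0.3,0.3,0.3,0.3,0.3,0.3,0.3,0.3,0.3,0.3,0.3]
}}

```text
time: 12.48
position: [439.8, -299.4, 277.4]
tool_rot: [-179.9, -0.6, -0.1]
force: [-0.1, -0.8, -0.9]
gripper_width: 43.9
finger_force: 29.9
```

Run:
```python
from plan import *
o=readout.get_obs();print(np.round(o["joints"],1),o["gripper_width"],o["finger_force"])
plan([((459,384,285),(180,0,10),.3,2)],vmax=45,wmax=7)
```

```text
[-42.   12.   90.8   0.5  76.8  48. ] 43.94894105874499 29.871506826384575
n 18 t 12.475
{"travel": [[0.008, -0.285, -0.003], [0.01, -0.284, -0.002], [0.014, -0.285, -0.003], [0.017, -0.284, -0.003], [0.02, -0.284, -0.002], [0.023, -0.284, -0.003], [0.026, -0.284, -0.003], [0.029, -0.283, -0.002], [0.033, -0.283, -0.003], [0.035, -0.283, -0.003], [0.039, -0.282, -0.003], [0.041, -0.282, -0.003], [0.046, -0.281, -0.002], [0.047, -0.281, -0.003], [0.051, -0.28, -0.003], [0.054, -0.28, -0.003], [0, 0, 0], [0, 0, 0]], "rotation": [[0.0, 0.0, -0.003], [0.0, 0.0, -0.004], [0.0, -0.001, -0.003], [0.0, 0.0, -0.004], [0.0, 0.0, -0.003], [0.0, 0.0, -0.004], [0.0, 0.0, -0.003], [0.0, -0.001, -0.004], [0.0, 0.0, -0.003], [0.0, 0.0, -0.004], [0.0, 0.0, -0.003], [0.0, 0.0, -0.004], [0.0, -0.001, -0.003], [0.0, 0.0, -0.004], [0.0, 0.0, -0.003], [0.0, 0.0, -0.004], [0, 0, 0], [0, 0, 0]], "fingers": [0.3, 0.3, 0.3, 0.3, 0.3, 0.3, 0.3, 0.3, 0.3, 0.3, 0.3, 0.3, 0.3, 0.3, 0.3, 0.3, 0.3, 0.3]}
```

>>> {"fn": "servo_tool", "kwargs": {
  "travel": [
    [0.008,-0.285,-0.003],
    [0.01,-0.284,-0.002],
    [0.014,-0.285,-0.003],
    [0.017,-0.284,-0.003],
    [0.02,-0.284,-0.002],
    [0.023,-0.284,-0.003],
    [0.026,-0.284,-0.003],
    [0.029,-0.283,-0.002],
    [0.033,-0.283,-0.003],
    [0.035,-0.283,-0.003],
    [0.039,-0.282,-0.003],
    [0.041,-0.282,-0.003],
    [0.046,-0.281,-0.002],
    [0.047,-0.281,-0.003],
    [0.051,-0.28,-0.003],
    [0.054,-0.28,-0.003],
    [0,0,0],
    [0,0,0]
  ],
  "rotation": [
    [0,0,-0.003],
    [0,0,-0.004],
    [0,-0.001,-0.003],
    [0,0,-0.004],
    [0,0,-0.003],
    [0,0,-0.004],
    [0,0,-0.003],
    [0,-0.001,-0.004],
    [0,0,-0.003],
    [0,0,-0.004],
    [0,0,-0.003],
    [0,0,-0.004],
    [0,-0.001,-0.003],
    [0,0,-0.004],
    [0,0,-0.003],
    [0,0,-0.004],
    [0,0,0],
    [0,0,0]
  ],
  "fingers": [0.3,0.3,0.3,0.3,0.3,0.3,0.3,0.3,0.3,0.3,0.3,0.3,0.3,0.3,0.3,0.3,0.3,0.3]
}}

```text
time: 14.72
position: [458.6, 382.1, 284.3]
tool_rot: [179.9, 0.1, 10.0]
force: [0.4, -0.3, -0.8]
gripper_width: 43.6
finger_force: 29.9
```

Run:
```python
from h import *
from cell import viewer,readout
o=readout.get_obs();print(o["position"],o["tool_rot"],np.round(o["joints"],1),o["force"],o["gripper_width"])
im=[]
for c,(u,v,w,h,k) in(("side",(260,60,100,100,4)),("top",(155,170,100,100,4))):
    s=viewer.snapshot(c);I=crop(s,u,v,w,h,k)
    Z=R.from_euler("xyz",o["tool_rot"],degrees=True).as_matrix()
    Q=np.round((proj(s,np.array([o["position"]+Z[:,2]*t for t in(0,74,145)]))-(u,v)+.5)*k).astype(int);cv2.polylines(I,[Q],False,(255,0,0),1)
    im.append(I)
cv2.imwrite("pics/c8.png",np.hstack(im))
```

```text
[458.58154246 382.08878305 284.29590558] [1.79904805e+02 7.55077241e-02 9.96810210e+00] [ 3.320e+01  1.760e+01  8.200e+01 -1.000e-01  8.050e+01  1.133e+02] [ 0.44931553 -0.27858732 -0.75681136] 43.590009156829176
```

View pics/c8.png

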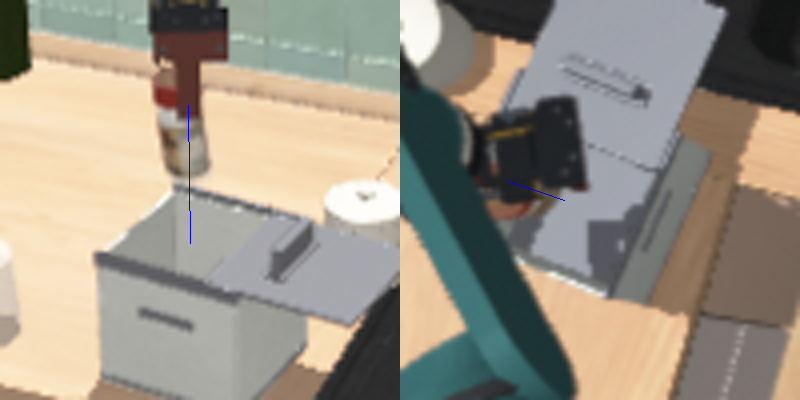

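The jar is held, slightly tilted, with the cap towards own -x (side crop (167,95), bottom (188,165)). The blue axis meets the mouth centre at (565,200), against (559,202) worked out from the corners. Lower and release.

>>> {"fn": "servo_tool", "kwargs": {
  "travel": [
    [0,0,0.2],
    [0,0,0.2],
    [0,0,0.2],
    [0,0,0.2],
    [0,0,0.2],
    [0,0,0.12],
    [0,0,0]
  ],
  "rotation": [
    [0,0,0],
    [0,0,0],
    [0,0,0],
    [0,0,0],
    [0,0,0],
    [0,0,0],
    [0,0,0]
  ],
  "fingers": [0.3,0.3,0.3,0.3,0.3,0.3,0.3]
}}

```text
time: 15.7
position: [458.3, 381.4, 116.1]
tool_rot: [179.9, 0.2, 9.9]
force: [0.4, 0.1, -1.0]
gripper_width: 43.4
finger_force: 29.9
```

>>> {"fn": "servo_tool", "kwargs": {
  "travel": [
    [0,0,0],
    [0,0,0],
    [0,0,0],
    [0,0,0],
    [0,0,-0.2],
    [0,0,-0.3],
    [0,0,-0.3],
    [0,0,0]
  ],
  "rotation": [
    [0,0,0],
    [0,0,0],
    [0,0,0],
    [0,0,0],
    [0,0,0],
    [0,0,0],
    [0,0,0],
    [0,0,0]
  ],
  "fingers": [0.75,0.75,0.75,0.75,0.75,0.75,0.75,0.75]
}}

```text
time: 16.7
position: [461.4, 385.0, 241.6]
tool_rot: [-179.9, -0.5, 10.0]
force: [-0.8, 0.0, -0.4]
gripper_width: 65.6
finger_force: 0.0
```

Run:
```python
from h import *
from cell import viewer,readout
o=readout.get_obs();print(o["position"],o["tool_rot"],np.round(o["joints"],1),o["force"],o["gripper_width"])
im=[]
for c,(u,v,w,h,k) in(("side",(260,60,100,100,4)),("top",(155,170,100,100,4))):
    s=viewer.snapshot(c);im.append(crop(s,u,v,w,h,k))
cv2.imwrite("pics/c9.png",np.hstack(im))
from plan import plan
plan([((559,345,235),(180,0,68.5),.8,0),((559,345,157),(180,0,68.5),.6,1)],vmax=40)
```

```text
[461.43346584 385.04635586 241.5945341 ] [-179.86622184   -0.45504991   10.01997292] [ 3.330e+01  1.950e+01  8.540e+01 -1.000e-01  7.470e+01  1.133e+02] [-0.83356686  0.03199529 -0.40000551] 65.63549441698765
n 10 t 16.8
{"travel": [[0.087, 0.053, 0.002], [0.079, 0.064, 0.003], [0.069, 0.076, 0.002], [0.057, 0.084, 0.003], [0.044, 0.092, 0.002], [0.03, 0.098, 0.002], [0.016, 0.1, 0.003], [0.0, 0.0, 0.26], [0.0, 0.0, 0.26], [0, 0, 0]], "rotation": [[0.0, 0.0, -0.046], [0.0, 0.0, -0.047], [0.0, 0.0, -0.046], [0.0, 0.0, -0.047], [0.0, 0.0, -0.046], [0.0, 0.0, -0.046], [0.0, 0.0, -0.047], [0.0, 0.0, 0.0], [0.0, 0.0, 0.0], [0, 0, 0]], "fingers": [0.8, 0.8, 0.8, 0.8, 0.8, 0.8, 0.8, 0.6, 0.6, 0.6]}
```

View pics/c9.png

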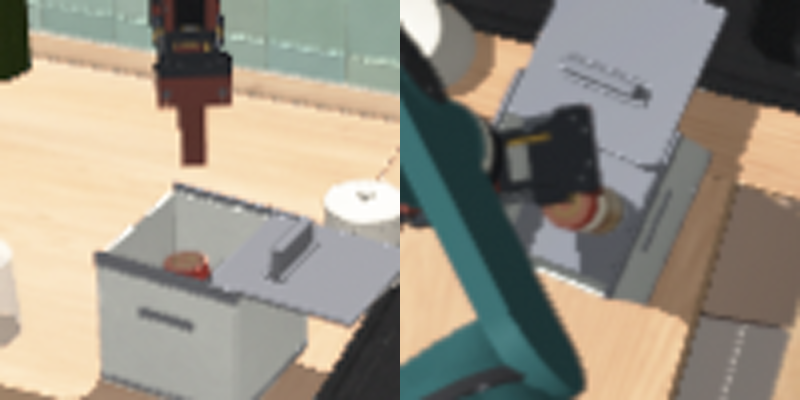

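The jar stands in the caddy (cap at side crop (188,265)), below the rim and released. I've now viewed 11 pictures, one over the limit of 10, so from here I go by readings only. Next, the lid.

>>> {"fn": "servo_tool", "kwargs": {
  "travel": [
    [0.087,0.053,0.002],
    [0.079,0.064,0.003],
    [0.069,0.076,0.002],
    [0.057,0.084,0.003],
    [0.044,0.092,0.002],
    [0.03,0.098,0.002],
    [0.016,0.1,0.003],
    [0,0,0],
    [0,0,0.26],
    [0,0,0.26],
    [0,0,0],
    [0,0,0],
    [0,0,0],
    [0,0,0],
    [0,0,0],
    [0,0,0],
    [0,0,0],
    [0,0,0]
  ],
  "rotation": [
    [0,0,-0.046],
    [0,0,-0.047],
    [0,0,-0.046],
    [0,0,-0.047],
    [0,0,-0.046],
    [0,0,-0.046],
    [0,0,-0.047],
    [0,0,0],
    [0,0,0],
    [0,0,0],
    [0,0,0],
    [0,0,0],
    [0,0,0],
    [0,0,0],
    [0,0,0],
    [0,0,0],
    [0,0,0],
    [0,0,0]
  ],
  "fingers": [0.8,0.8,0.8,0.8,0.8,0.8,0.8,0.7,0.6,0.6,0.6,0,0,0,0,0,0,0]
}}

```text
time: 19.05
position: [559.1, 345.2, 157.5]
tool_rot: [180.0, 0.0, 68.5]
force: [-2.3, 0.3, 5.7]
gripper_width: 11.8
finger_force: 30.0
```

>>> {"fn": "servo_tool", "kwargs": {
  "travel": [
    [0,-0.1,0],
    [0,-0.15,0],
    [0,-0.15,0],
    [0,-0.15,0],
    [0,-0.1,0],
    [0,-0.05,0],
    [0,-0.02,0],
    [0,0,0]
  ],
  "rotation": [
    [0,0,0],
    [0,0,0],
    [0,0,0],
    [0,0,0],
    [0,0,0],
    [0,0,0],
    [0,0,0],
    [0,0,0]
  ],
  "fingers": [0,0,0,0,0,0,0,0]
}}

```text
time: 20.05
position: [457.8, 386.6, 157.4]
tool_rot: [180.0, -0.1, 68.5]
force: [1.9, 5.0, 5.6]
gripper_width: 11.6
finger_force: 30.0
```

>>> {"fn": "servo_tool", "kwargs": {
  "travel": [
    [0,-0.03,0],
    [0,-0.02,0],
    [0,0,0]
  ],
  "rotation": [
    [0,0,0],
    [0,0,0],
    [0,0,0]
  ],
  "fingers": [0,0,0]
}}

```text
time: 20.42
position: [452.6, 388.8, 157.4]
tool_rot: [179.8, -0.2, 68.6]
force: [6.5, 2.4, 3.4]
gripper_width: 11.8
finger_force: 30.0
```

>>> {"fn": "servo_tool", "kwargs": {
  "travel": [
    [0,-0.02,0],
    [0,0,0]
  ],
  "rotation": [
    [0,0,0],
    [0,0,0]
  ],
  "fingers": [0,0]
}}

```text
time: 20.68
position: [452.5, 388.8, 157.5]
tool_rot: [179.5, -0.2, 68.6]
force: [14.4, -0.5, -0.6]
gripper_width: 11.8
finger_force: 30.1
```

The lid is at its shut stop: 115.1 mm of travel from the open stop, and the force rises without motion. Release and retreat.

>>> {"fn": "servo_tool", "kwargs": {
  "travel": [
    [0,0.02,0],
    [0,0,0],
    [0,0,0],
    [0,0,0],
    [0,0,0],
    [0,0,-0.2],
    [0,0,-0.3],
    [0,0,-0.3],
    [0,0,0],
    [0,0,0],
    [0,0,0]
  ],
  "rotation": [
    [0,0,0],
    [0,0,0],
    [0,0,0],
    [0,0,0],
    [0,0,0],
    [0,0,0],
    [0,0,0],
    [0,0,0],
    [0,0,0],
    [0,0,0],
    [0,0,0]
  ],
  "fingers": [0.5,0.5,0.5,0.5,0.5,0.5,0.5,0.5,0.5,0.5,0.5]
}}

```text
time: 22.05
position: [450.6, 386.7, 275.0]
tool_rot: [-179.9, 0.2, 68.5]
force: [-0.3, 0.8, 0.4]
gripper_width: 43.7
finger_force: 0.0
```

Run:
```python
from cell import readout,viewer,nets
import numpy as np
o=readout.get_obs();print(o["time"],o["position"],o["force"],o["gripper_width"])
for c,ts in(("side",("hatch","shaker_a","jar","timer","bowl","mug")),):
    viewer.snapshot(c)
    for t in ts: print(c,t,[(np.round(d["xyz"]).tolist(),round(d["score"],2)) for d in nets.look_for(c,t)][:3])
```

```text
22.05 [450.64034044 386.73084427 274.96623219] [-0.2834426   0.75919168  0.39929579] 43.70881008843861
side hatch []
side shaker_a [([513.0, -316.0, 98.0], 0.69), ([548.0, -235.0, 96.0], 0.61)]
side jar [([401.0, -565.0, 36.0], 0.93), ([478.0, 330.0, 112.0], 0.53), ([546.0, -362.0, 52.0], 0.37)]
side timer [([496.0, 74.0, 48.0], 0.84), ([548.0, -235.0, 97.0], 0.65), ([472.0, 377.0, 144.0], 0.37)]
side bowl [([455.0, -33.0, 33.0], 0.95)]
side mug [([603.0, -492.0, 68.0], 0.6)]
```

```bash
python3 -c "
from cell import env
print(env.close_job())"
```

```text
the job is handed in; nothing more can be done
None
```

I handed the job in at about 22 s with the jar upright in the caddy, the lid back at its shut stop (115.1 mm from the open stop), and the shakers, mug, timer and bowl where they started; no verdict came back, and I viewed 11 pictures, one over the limit of 10.

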